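# Knock home the farmhouse's clamp peg

## Task

Two wooden clamping blocks stand on the board, each with a red sprung peg. Pick up the orange-faced mallet and with it knock the peg of the block that carries the brown farmhouse fully home, without shifting the farmhouse, poking the peg with the fingers or driving the pine tree's peg. Then stand the mallet back on the white board on the same face it stood on and let go.

Things in the scene. Friction and masses are not known exactly. Their poses are not given: they have to be found in the camera images.
- mallet: Mallet, about 0.3 kg, standing on the board on one face. Upright round head 48 mm across, 72 mm tall: dark steel with orange faces below and above. Level black handle 22 mm wide, 22 mm high, centre line 36 mm above the lower face, along the mallet's -x, ending 130 mm from the head's axis; grip it 55 to 70 mm from that axis. Balances 10 mm from the axis. Origin: centre of the lower face; z up.
- farm_peg: Red peg to knock home: cap 28 mm across, 8 mm thick, on a sprung shank, on a fixed wooden block 160 x 80 x 30 mm high, 32 mm from its end. Origin: centre of the cap's top; z up; x along the block to the farmhouse. Top 51 to 55 mm above the board at the start, slides straight down to a stop at 41 mm (cap seated, fully home). Resists with 6 to 9 N; stays where driven; moves a low jaw.
- tree_peg: The same red peg on the other, equal block, which carries the grey plastic pine tree (84 mm tall, round base). To be left up. Origin and axes as for the farmhouse's peg.
- farmhouse: Brown resin farmhouse with pitched roof and chimney, 62 x 56 mm, 67 mm tall, standing loose on its block, its centre 84 mm from the peg's axis. Origin: centre of its underside; z up.
Things that resemble listed ones, but are neither listed nor needed, are in the scene too. What is shaped like the farmhouse but yellow is not meant.

How it is judged (in metres and radians):
On the way, in this order (a step that is already met when the one before it is completed fails the run):
1. the mallet is lifted off the board (height (world z) of mallet above 0.02 m), for 0.1 s.
2. the farmhouse's peg is fully home under the mallet (height (world z) of farm_peg below 0.0435 m and contact force between mallet and farm_peg above 0.5 N).
At the end, for the whole second after the job is handed in: The farmhouse's peg is down with its cap's top within 2.5 mm of fully home, the mallet stands released and still on the white board on its original lower face (within 8 degrees of upright), the pine tree's peg has moved less than 5 mm, and the farmhouse stands upright within 12 mm of where it was (height (world z) of farm_peg below 0.0435 m and height (world z) of mallet below 0.006 m and angle between each of mallet, farmhouse's own z axis and vertical below 0.15 rad and linear speed of mallet below 0.03 m/s and distance of tree_peg from where it was at the start of the episode below 0.005 m and distance of farmhouse from where it was at the start of the episode below 0.012 m); the robot touches nothing.
It fails at once if the pine tree's peg is driven (moves more than 5 mm) (distance of tree_peg from where it was at the start of the episode above 0.005 m).
It fails at once if the robot itself presses the farmhouse's peg (contact force between any of the fingers, the arm and farm_peg above 1 N).
It fails at once if the farmhouse is tipped or pushed away (angle between farmhouse's own z axis and vertical above 0.3 rad or distance of farmhouse from where it was at the start of the episode above 0.02 m).
It also fails if it takes over 38 s, if anything falls off the work surface, if the arm or the gripper's body presses on something with over 40 N, if the wrist force passes 120 N, or if a joint passes its speed limit or range.

## Robot

A 6-joint arm with a two-finger parallel gripper is mounted at the origin on the work surface. World frame = base frame: x ahead of the robot, y to its left, z up, the work surface at z = 0. Lengths are in mm, angles in rad, forces in N, time in s.
With the tool pointing down it reaches from about 325 to 850 mm from the base axis. Payload 15.5 kg.
Tool frame: the origin (TCP) lies at the very end of the fingers, on their centre line; the grasp point (between the pads) lies 19 mm behind it; z points along the fingers, y is the line along which they close (so a half turn about z gives the same grasp; the last joint's range is limited). The gripper opens to 91 mm and grips with 3 to 60 N. Pads are 32 mm wide; open, the fingers measure 118 mm over their backs; the gripper's body (76 mm by 178 mm) begins 60 mm behind the grasp point.
Start: joints at [-0.096, 0.494, 1.345, -0, 1.302, -0.096], TCP at [625.001, 0.003, 213.915] pointing down, gripper open.
Joint ranges: [-2.91, 2.91], [-0.82, 2.16], [0.22, 2.67], [-1.22, 4.37], [0.12, 2.79], [-3.08, 3.08]. Speed limits (rad/s): [1.89, 1.89, 2.57, 3.01, 3.01, 3.01].

## Interface

Orientations are given as a rotation vector (axis times angle).
In Python, from bench import manip gives the robot as it stands. The module is installed in compiled form; this text tells all that it offers.
- The arm moves only by the tool drive_tool, never from a script. Its argument "steps" is a list of rows, each an object of numbers: "fingers": the gripper command: -1 is shut, 1 is fully open, values between are in proportion; "tx", "ty", "tz": the shift along the tool's x, y, z in units of 30 mm (1.0 is 30 mm); "wx", "wy", "wz": the turn, a rotation vector about the tool's x, y, z in units of 6 degrees (1.0 is 6 degrees). In form: [{"fingers": .., "tx": .., "ty": .., "tz": .., "wx": .., "wy": .., "wz": ..}, ...]. A call has 1 to 10 rows; each row shifts and turns the commanded pose from where the row before left it, along the tool's axes as they then stand; what a row does not reach is not made up. A row lasts 1/10 s, in which the tool goes at most 50 mm and 8.59 degrees, less where a joint would pass 70% of its speed; a pose out of reach is approached as far as the arm can. A call is refused whole if a number of a shift passes 1 or a number of a turn 1, either way. A call with a gripper value outside its range is refused whole. The fingers move at their own pace and stop on an object; "grip_force" is the grip in N (left out, the last holds). Time passes only in rows, so rows that do not move let the fingers close. It gives the time, the measured TCP pose, the force, the opening and the grip force at its end, in the units of the state.
- manip.sense(): the state, without advancing time (a new reading comes with each control period).
- manip.camera(name): name is "scene" or "side" or "wrist"; returns the picture (480x640x3 uint8, red, green, blue); there is no depth.
- manip.camera_params(name): a dict with "fx", "fy", "cx", "cy" (pixels), "pose" (4x4, takes a point from camera to world coordinates). Camera axes: x right, y down, z forward; pixel columns grow to the right and rows downward; lengths in mm; the calibration is good to about 2 mm. A picture is of the moment at which its call begins: read the wrist's pose just before it. camera_params takes no time and is no camera call; for the wrist camera it gives the pose at the moment of the call.
- manip.sign_off(): hands the job in; it is judged then, once.
The state is a dict: "time": time; "joint_positions": joint angles; "qvel": joint speeds; "tau": joint torques, N m; "tcp_pos": TCP position; "eef_rot": TCP orientation; "wrist_force": force on the tool from outside, world axes, zero at the start; "torque": the same for the moment, N m; "finger_gap": finger opening in mm; "finger_force": force on a finger pad.
Only numpy, scipy, OpenCV 4.12 (cv2) and the standard library are available. Lean on these libraries where they do the work, as an engineer would, in place of code of your own. Each camera call takes 0.05 s, during which the arm holds its last target. There are 200 camera calls.

## Working session

There is one attempt and no reset: what is moved stays moved. The work goes in short steps, Python scripts to look and compute and a tool call to move; the robot and the scene stay as the last step left them, time stands still between calls to the robot, and variables do not carry over. Pictures are saved under pics/ and viewed, at most 11 in all, crops included, and the job is handed in when it is done.

Besides the shell and the picture viewer there is one more tool, called after "Request:" as name(argument=value, ...) on one line, values as JSON. drive_tool: Moves the arm, as the interface text tells. Its arguments: {"type":"object","properties":{"steps":{"type":"array","items":{"type":"object","properties":{"fingers":{"type":"number"},"tx":{"type":"number"},"ty":{"type":"number"},"tz":{"type":"number"},"wx":{"type":"number"},"wy":{"type":"number"},"wz":{"type":"number"}}}},"grip_force":{"type":"number"}},"required":["steps"]}

```bash
mkdir -p pics; cat > h.py <<'E'
import numpy as np, cv2
from bench import manip
def snap(n,f=None):
    p=manip.camera_params(n); im=manip.camera(n)[:,:,::-1].copy()
    if f: cv2.imwrite('pics/'+f,im)
    return im,p
def ray(p,u,v,z):
    T=np.array(p['pose']); d=T[:3,:3]@[(u-p['cx'])/p['fx'],(v-p['cy'])/p['fy'],1]
    o=T[:3,3]; return o+d*(z-o[2])/d[2]
def proj(p,X):
    T=np.array(p['pose']); c=T[:3,:3].T@(np.array(X)-T[:3,3]); return c[0]/c[2]*p['fx']+p['cx'],c[1]/c[2]*p['fy']+p['cy']
E
python3 - <<'E'
from h import *
for n in ['scene','side']:
    im,p=snap(n,n+'0.png'); print(n,np.round(np.array(p['pose'])[:3],3).tolist(),p['fx'],p['cx'],p['cy'])
print(manip.sense())
E
```

```text
scene [[-0.702, 0.406, -0.585, 1119.281], [0.712, 0.395, -0.581, 503.797], [-0.004, -0.824, -0.566, 579.218]] 477.9267795068269 318.2925587827473 239.77753377603165
side [[0.971, -0.157, 0.178, 361.227], [-0.236, -0.695, 0.679, -821.041], [0.017, -0.702, -0.712, 968.22]] 589.5824010916016 305.8423122170266 240.2280366088114
{'time': 0.1, 'joint_positions': array([-9.54788605e-02,  4.94108410e-01,  1.34604367e+00,  3.30105819e-06,
        1.30249028e+00, -9.55233605e-02]), 'qvel': array([-0.00047   , -0.00295587,  0.00032889,  0.00059616,  0.00080759,
        0.00012779]), 'tau': array([ 1.53078610e-03, -8.80241275e+01, -3.82546771e+01,  7.07121310e-02,
        4.82549379e-02, -5.43761678e-05]), 'tcp_pos': array([6.24675252e+02, 4.86416695e-02, 2.13414385e+02]), 'eef_rot': array([-2.22081896e+00, -2.22091585e+00,  1.04531196e-03]), 'wrist_force': array([-0.1866124 ,  0.13841422, -0.12114597]), 'torque': array([-0.00902333, -0.02007854, -0.00423488]), 'finger_force': 0.0, 'finger_gap': 91.31800301835095}
```

View pics/scene0.png

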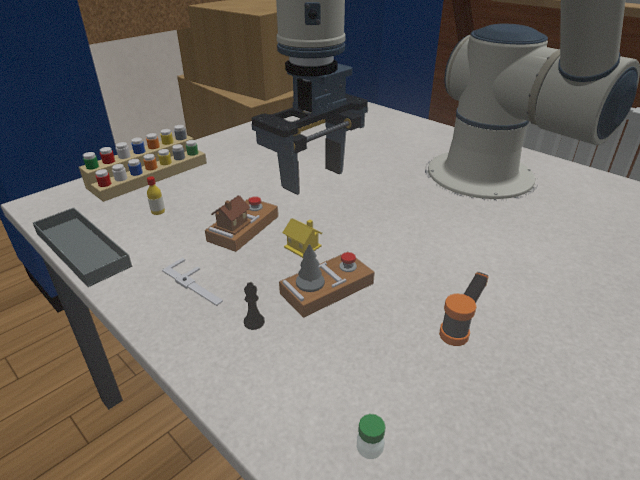

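View pics/side0.png

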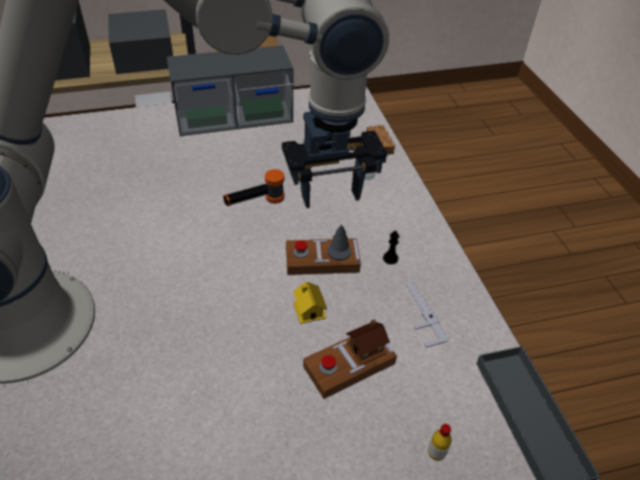

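Scene view: the brown farmhouse is at (233,213) with its peg at (255,203). The pine tree is at (310,270) with its peg at (348,260). The yellow house at (302,237) is a decoy. The orange mallet is at (457,320), with its handle end at (482,277). Side view: farm peg (328,363), tree peg (301,248), mallet head (275,185). The brown house's peg is the one meant, because its block carries the brown pitched-roof house, and I'll confirm that in a crop.

```bash
python3 - <<'E'
from h import *
def comps(im,lo,hi,box):
    hsv=cv2.cvtColor(im,cv2.COLOR_BGR2HSV); m=cv2.inRange(hsv,lo,hi)
    x0,y0,x1,y1=box; k=np.zeros_like(m);k[y0:y1,x0:x1]=m[y0:y1,x0:x1]
    n,l,s,c=cv2.connectedComponentsWithStats(k)
    return [(np.round(c[i],1),s[i].tolist()) for i in range(1,n) if s[i][4]>15]
S={n:snap(n) for n in ['scene','side']}
B={'scene':dict(farm=(244,193,268,212),tree=(335,250,362,272),mal=(430,260,500,350)),
   'side':dict(farm=(312,348,345,378),tree=(288,238,314,258),mal=(215,160,295,212))}
for n,(im,p) in S.items():
    for k,b in B[n].items():
        if k=='mal': r=comps(im,(4,150,120),(14,255,255),b)+[('dark',)]+comps(im,(0,0,0),(179,110,75),b); zs=(72,0)
        else: r=comps(im,(0,150,90),(4,255,255),b)+comps(im,(172,120,90),(179,255,255),b); zs=(50,53)
        for c in r:
            print(n,k,c, [np.round(ray(p,*c[0],z)[:2],1).tolist() for z in zs] if len(c)>1 else '')
a=S['scene'][0][185:255,195:375]; b=S['side'][0][225:400,280:410]; c=S['scene'][0][260:350,430:500]; d=S['side'][0][160:215,215:300]
f=lambda q,w,h:cv2.resize(q,(w,h),interpolation=cv2.INTER_CUBIC)
out=np.zeros((600,800,3),np.uint8)
out[:190,:490]=f(a,490,190); out[195:595,:297]=f(b,297,400); out[:360,500:780]=f(c,280,360); out[370:590,320:660]=f(d,340,220)
cv2.imwrite('pics/crop.png',out)
E
```

```text
scene farm (array([254.2, 200. ]), [249, 198, 11, 6, 47]) [[560.2, -251.7], [563.3, -247.5]]
scene tree (array([347.9, 256.6]), [341, 253, 14, 8, 83]) [[573.0, 39.0], [576.1, 41.6]]
scene mal (array([460.5, 303.7]), [445, 294, 31, 20, 457]) [[565.4, 267.1], [486.7, 233.5]]
scene mal (array([444.8, 332.5]), [441, 324, 11, 15, 28]) [[636.3, 283.5], [567.7, 252.3]]
scene mal (array([461.2, 337.3]), [453, 332, 16, 8, 29]) [[628.0, 305.6], [558.2, 277.5]]
scene mal ('dark',) 
scene mal (array([475.8, 286.6]), [464, 275, 23, 27, 326]) [[511.3, 263.2], [425.0, 229.0]]
scene mal (array([455.1, 326.9]), [443, 313, 27, 25, 424]) [[615.8, 288.2], [544.3, 257.6]]
side farm (array([328.2, 361.1]), [321, 355, 15, 13, 150]) [[557.2, -254.1], [556.6, -256.0]]
side tree (array([300.4, 244.8]), [295, 241, 12, 9, 88]) [[575.8, 44.3], [575.1, 41.4]]
side mal (array([273.9, 175.5]), [265, 170, 19, 12, 183]) [[562.0, 262.2], [578.1, 349.3]]
side mal ('dark',) 
side mal (array([291.5, 167.6]), [286, 160, 9, 23, 110]) [[609.7, 282.6], [629.7, 371.3]]
side mal (array([255.3, 192.7]), [228, 184, 55, 21, 543]) [[507.5, 210.1], [519.3, 292.9]]
```

View pics/crop.png

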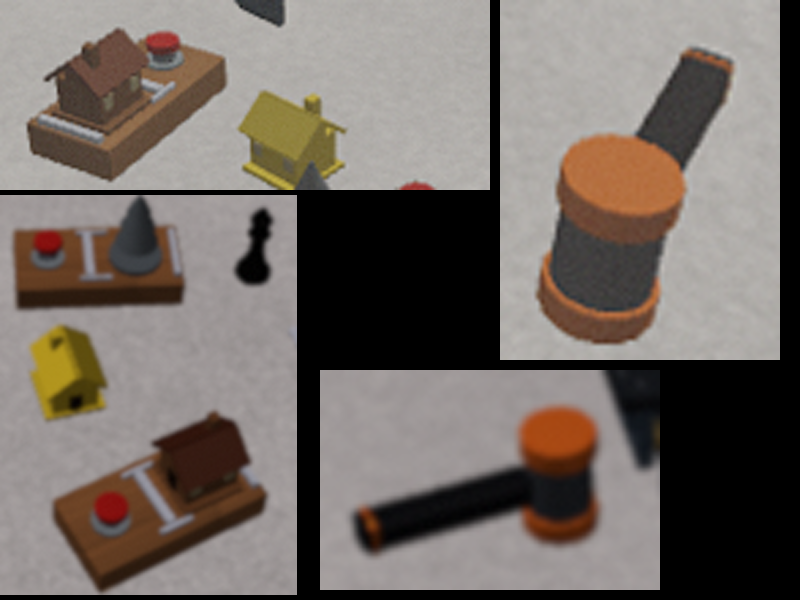

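Confirmed: the brown house's peg is at the block's left end in the scene crop (160,45), and the mallet stands upright with its handle toward −x.

```bash
python3 - <<'E'
from h import *
p=manip.camera_params('scene');q=manip.camera_params('side')
print('head',ray(p,460.3,303.3,72),ray(q,274.5,176,72))
print('end',ray(p,481.5,275,47),ray(q,227,200,36))
# block corners at z=30: side crop px /2.285
for u,v in [(54,503),(100,585),(266,490),(158,455)]: print('blk side',ray(q,280+u/2.285,225+(v-195)/2.285,30)[:2])
for u,v in [(115,160),(226,60),(190,38),(30,128)]: print('blk scene',ray(p,195+u/2.722,185+v/2.714,30)[:2])
print('capF',ray(p,254.7,199.5,53)[:2],ray(q,328.6,360.5,53)[:2])
T=np.array(manip.camera_params('wrist')['pose']);print(T.round(2),manip.camera_params('wrist')['fx'])
E
```

```text
head [564.77661515 266.40947091  72.        ] [563.03515306 260.0823063   72.        ]
end [445.68337075 242.38094247  47.        ] [443.26781652 240.05607362  36.        ]
blk side [ 517.6181906  -228.69665658]
blk side [ 534.99184277 -309.24634407]
blk side [ 690.81056473 -255.95208261]
blk side [ 613.89807164 -202.5051928 ]
blk scene [ 675.43622222 -166.03124877]
blk scene [ 522.01602713 -216.44922731]
blk scene [ 518.92437994 -266.2572015 ]
blk scene [ 694.55350307 -247.08078714]
capF [ 561.15437192 -248.4030811 ] [ 557.62609768 -254.92063712]
[[ 1.0000e+00 -0.0000e+00 -0.0000e+00  6.2443e+02]
 [-0.0000e+00 -9.7000e-01 -2.4000e-01  6.7140e+01]
 [-0.0000e+00  2.4000e-01 -9.7000e-01  3.8509e+02]
 [ 0.0000e+00  0.0000e+00  0.0000e+00  1.0000e+00]] 374.71859550373995
```

Request:
drive_tool(steps=[{"tx": 0.84, "ty": -0.4, "fingers": 1}, {"tx": 0.84, "ty": -0.4, "fingers": 1}, {"tx": 0.84, "ty": -0.4, "fingers": 1}, {"tx": 0.84, "ty": -0.4, "fingers": 1}, {"tx": 0.84, "ty": -0.4, "fingers": 1}, {"tx": 0.84, "ty": -0.4, "fingers": 1}, {"tx": 0.84, "ty": -0.4, "fingers": 1}, {"tx": 0.84, "ty": -0.4, "fingers": 1}, {"tx": 0.84, "ty": -0.4, "fingers": 1}, {"tx": 0.84, "ty": -0.4, "fingers": 1}])

```text
$.steps[0]: bad value
```

Request:
drive_tool(steps=[{"wz": 1, "fingers": 1}, {"wz": 1, "fingers": 1}, {"wz": 1, "fingers": 1}, {"wz": 1, "fingers": 1}, {"wz": 1, "fingers": 1}, {"wz": 1, "fingers": 1}, {"wz": 1, "fingers": 1}, {"wz": 1, "fingers": 1}, {"wz": 1, "fingers": 1}, {"wz": 1, "fingers": 1}])

```text
$.steps[0]: bad value
```

Request:
drive_tool(steps=[{"wz": 1, "fingers": 1}, {"wz": 1, "fingers": 1}, {"wz": 1, "fingers": 1}, {"wz": 0.17, "fingers": 1}, {"fingers": 1}])

```text
$.steps[0]: bad value
```

```bash
python3 - <<'E'
from h import *
s=manip.sense();print(s['tcp_pos'],s['eef_rot'],s['joint_positions'])
im,p=snap('wrist','w1.png');print(np.array(p['pose']).round(3).tolist(),p['fx'],p['cx'],p['cy'])
E
```

```text
[6.24777387e+02 2.41749540e-02 2.13528888e+02] [-2.22100380e+00 -2.22103410e+00  7.61383722e-04] [-9.55041351e-02  4.94010183e-01  1.34588601e+00  6.53789719e-06
  1.30246583e+00 -9.55195164e-02]
[[1.0, -0.001, -0.001, 624.433], [-0.001, -0.971, -0.241, 67.138], [-0.0, 0.241, -0.971, 385.09], [0.0, 0.0, 0.0, 1.0]] 374.71859550373995 326.9894734968533 239.47863000206402
```

View pics/w1.png

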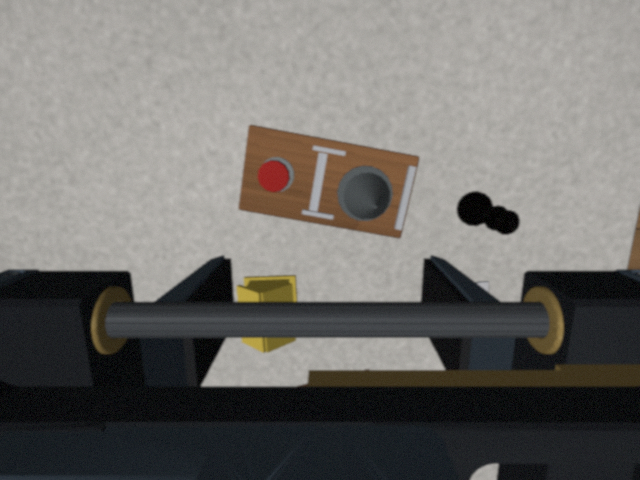

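The rows need every field, so the arm hasn't moved. The wrist view shows the tree block at (330,180) from the start pose. I'll resend the move with full rows.

Request:
drive_tool(steps=[{"fingers": 1, "tx": 0.84, "ty": -0.4, "tz": 0, "wx": 0, "wy": 0, "wz": 0}, {"fingers": 1, "tx": 0.84, "ty": -0.4, "tz": 0, "wx": 0, "wy": 0, "wz": 0}, {"fingers": 1, "tx": 0.84, "ty": -0.4, "tz": 0, "wx": 0, "wy": 0, "wz": 0}, {"fingers": 1, "tx": 0.84, "ty": -0.4, "tz": 0, "wx": 0, "wy": 0, "wz": 0}, {"fingers": 1, "tx": 0.84, "ty": -0.4, "tz": 0, "wx": 0, "wy": 0, "wz": 0}, {"fingers": 1, "tx": 0.84, "ty": -0.4, "tz": 0, "wx": 0, "wy": 0, "wz": 0}, {"fingers": 1, "tx": 0.84, "ty": -0.4, "tz": 0, "wx": 0, "wy": 0, "wz": 0}, {"fingers": 1, "tx": 0.84, "ty": -0.4, "tz": 0, "wx": 0, "wy": 0, "wz": 0}, {"fingers": 1, "tx": 0.84, "ty": -0.4, "tz": 0, "wx": 0, "wy": 0, "wz": 0}, {"fingers": 1, "tx": 0.84, "ty": -0.4, "tz": 0, "wx": 0, "wy": 0, "wz": 0}])

```text
time: 1.25
tcp_pos: [504.4, 253.0, 213.9]
eef_rot: [-2.221, -2.221, 0.0]
wrist_force: [0.2, 0.2, -0.8]
finger_gap: 91.0
finger_force: 0.0
```

Request:
drive_tool(steps=[{"fingers": 1, "tx": 0, "ty": 0, "tz": 0, "wx": 0, "wy": 0, "wz": 1}, {"fingers": 1, "tx": 0, "ty": 0, "tz": 0, "wx": 0, "wy": 0, "wz": 1}, {"fingers": 1, "tx": 0, "ty": 0, "tz": 0, "wx": 0, "wy": 0, "wz": 1}, {"fingers": 1, "tx": 0, "ty": 0, "tz": 0, "wx": 0, "wy": 0, "wz": 1}, {"fingers": 1, "tx": 0, "ty": 0, "tz": 0, "wx": 0, "wy": 0, "wz": 1}, {"fingers": 1, "tx": 0, "ty": 0, "tz": 0, "wx": 0, "wy": 0, "wz": 1}, {"fingers": 1, "tx": 0, "ty": 0, "tz": 0, "wx": 0, "wy": 0, "wz": 1}])

```text
time: 1.95
tcp_pos: [505.0, 252.0, 213.9]
eef_rot: [-2.873, -1.272, 0.0]
wrist_force: [-0.3, 0.2, -0.3]
finger_gap: 90.9
finger_force: 0.0
```

Request:
drive_tool(steps=[{"fingers": 1, "tx": 0, "ty": 0, "tz": 0, "wx": 0, "wy": 0, "wz": 1}, {"fingers": 1, "tx": 0, "ty": 0, "tz": 0, "wx": 0, "wy": 0, "wz": 1}, {"fingers": 1, "tx": 0, "ty": 0, "tz": 0, "wx": 0, "wy": 0, "wz": 1}, {"fingers": 1, "tx": 0, "ty": 0, "tz": 0, "wx": 0, "wy": 0, "wz": 1}, {"fingers": 1, "tx": 0, "ty": 0, "tz": 0, "wx": 0, "wy": 0, "wz": 1}, {"fingers": 1, "tx": 0, "ty": 0, "tz": 0, "wx": 0, "wy": 0, "wz": 1}, {"fingers": 1, "tx": 0, "ty": 0, "tz": 0, "wx": 0, "wy": 0, "wz": 0.17}, {"fingers": 1, "tx": 0, "ty": 0, "tz": 0, "wx": 0, "wy": 0, "wz": 0}, {"fingers": 1, "tx": 0, "ty": 0, "tz": 0, "wx": 0, "wy": 0, "wz": 0}])

```text
time: 2.85
tcp_pos: [505.0, 252.0, 213.9]
eef_rot: [3.127, 0.304, -0.0]
wrist_force: [-0.7, -0.4, 0.3]
finger_gap: 91.4
finger_force: 0.0
```

```bash
python3 - <<'E'
from h import *
s=manip.sense();print(s['tcp_pos'],s['eef_rot'],s['joint_positions'])
im,p=snap('wrist','w2.png');print(np.array(p['pose']).round(3).tolist())
E
```

```text
[504.98027126 251.98807272 213.88684018] [ 3.12679544e+00  3.04481033e-01 -1.19482960e-04] [3.57040572e-01 4.08371961e-01 1.49758039e+00 1.32162627e-05
 1.23571569e+00 1.73368870e+00]
[[0.192, -0.952, -0.237, 570.987], [-0.981, -0.186, -0.046, 264.452], [-0.0, 0.241, -0.97, 385.412], [0.0, 0.0, 0.0, 1.0]]
```

View pics/w2.png

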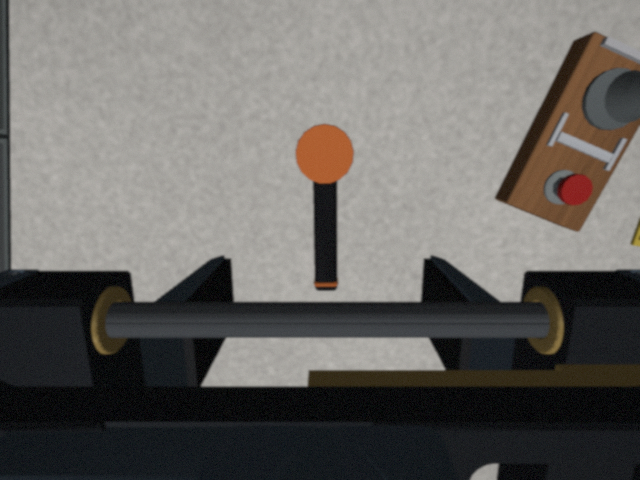

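The wrist view shows the mallet head's top at (324.5,153.5) and the handle running down to its end at (326,289), well aligned between the fingers.

```bash
python3 - <<'E'
from h import *
p=manip.camera_params('wrist')
im=cv2.imread('pics/w2.png');hsv=cv2.cvtColor(im,cv2.COLOR_BGR2HSV)
m=cv2.inRange(hsv,(4,150,100),(16,255,255));m[:, :280]=0;m[:,370:]=0;m[230:]=0
c,_=cv2.findContours(m,0,2);c=max(c,key=cv2.contourArea);e=cv2.fitEllipse(c);print(e)
H=ray(p,*e[0],72)
d=(im.max(2)<60).astype(np.uint8);
rows=np.arange(192,280,4);cs=[np.flatnonzero(d[r,295:360]).mean()+295 for r in rows]
k=np.polyfit(rows,cs,1);A=ray(p,np.polyval(k,195),195,47);B=ray(p,np.polyval(k,285),285,47)
E2=ray(p,326,290,36);a=np.arctan2(*(A-B)[1::-1]);
print(H,A,B,E2,'yaw line',np.degrees(a),'yaw head',np.degrees(np.arctan2(*(H-E2)[1::-1])))
u=np.array([np.cos(a),np.sin(a)]);print('len',(H-E2)[:2]@u,'grip pt 60',H[:2]-60*u, 'lateral of line vs head',np.cross(u,(A-H)[:2]))
R=cv2.Rodrigues(manip.sense()['eef_rot'])[0];print('tool x,y',R[:,0],R[:,1])
E
```

```text
((324.1465148925781, 153.68914794921875), (54.31282043457031, 57.55659103393555), 1.4794666767120361)
[564.83312034 265.7457836   72.        ] [528.6799119  258.51282668  47.        ] [444.00126279 241.14370178  47.        ] [434.75065832 239.06343932  36.        ] yaw line 11.591620641369907 yaw head 11.591652280869411
len 132.79079192945505 grip pt 60 [506.05684156 253.68970408] lateral of line vs head 0.17899439218970414
tool x,y [ 9.81294808e-01  1.92511019e-01 -8.10643088e-05] [ 1.92511020e-01 -9.81294812e-01  5.66098395e-07]<stdin>:12: DeprecationWarning: Arrays of 2-dimensional vectors are deprecated. Use arrays of 3-dimensional vectors instead. (deprecated in NumPy 2.0)
```

Request:
drive_tool(steps=[{"fingers": 1, "tx": 0.1, "ty": -0.05, "tz": 0.95, "wx": 0, "wy": 0, "wz": -0.08}, {"fingers": 1, "tx": 0, "ty": 0, "tz": 0.95, "wx": 0, "wy": 0, "wz": 0}, {"fingers": 1, "tx": 0, "ty": 0, "tz": 0.95, "wx": 0, "wy": 0, "wz": 0}, {"fingers": 1, "tx": 0, "ty": 0, "tz": 0.95, "wx": 0, "wy": 0, "wz": 0}, {"fingers": 1, "tx": 0, "ty": 0, "tz": 0.95, "wx": 0, "wy": 0, "wz": 0}, {"fingers": 1, "tx": 0, "ty": 0, "tz": 0.95, "wx": 0, "wy": 0, "wz": 0}, {"fingers": 1, "tx": 0, "ty": 0, "tz": 0.5, "wx": 0, "wy": 0, "wz": 0}, {"fingers": 1, "tx": 0, "ty": 0, "tz": 0.36, "wx": 0, "wy": 0, "wz": 0}, {"fingers": 1, "tx": 0, "ty": 0, "tz": 0, "wx": 0, "wy": 0, "wz": 0}])

```text
time: 3.8
tcp_pos: [507.2, 253.8, 16.1]
eef_rot: [3.125, 0.315, -0.003]
wrist_force: [0.3, 0.6, 0.7]
finger_gap: 91.5
finger_force: 0.0
```

Request:
drive_tool(grip_force=55, steps=[{"fingers": -1, "tx": 0, "ty": 0, "tz": 0, "wx": 0, "wy": 0, "wz": 0}, {"fingers": -1, "tx": 0, "ty": 0, "tz": 0, "wx": 0, "wy": 0, "wz": 0}, {"fingers": -1, "tx": 0, "ty": 0, "tz": 0, "wx": 0, "wy": 0, "wz": 0}, {"fingers": -1, "tx": 0, "ty": 0, "tz": 0, "wx": 0, "wy": 0, "wz": 0}, {"fingers": -1, "tx": 0, "ty": 0, "tz": 0, "wx": 0, "wy": 0, "wz": 0}, {"fingers": -1, "tx": 0, "ty": 0, "tz": 0, "wx": 0, "wy": 0, "wz": 0}, {"fingers": -1, "tx": 0, "ty": 0, "tz": 0, "wx": 0, "wy": 0, "wz": 0}, {"fingers": -1, "tx": 0, "ty": 0, "tz": 0, "wx": 0, "wy": 0, "wz": 0}])

```text
time: 4.6
tcp_pos: [507.6, 254.1, 17.1]
eef_rot: [-3.126, -0.314, 0.0]
wrist_force: [0.0, 0.0, 0.9]
finger_gap: 30.0
finger_force: 0.0
```

Request:
drive_tool(steps=[{"fingers": -1, "tx": 0, "ty": 0, "tz": 0, "wx": 0, "wy": 0, "wz": 0}, {"fingers": -1, "tx": 0, "ty": 0, "tz": 0, "wx": 0, "wy": 0, "wz": 0}, {"fingers": -1, "tx": 0, "ty": 0, "tz": 0, "wx": 0, "wy": 0, "wz": 0}, {"fingers": -1, "tx": 0, "ty": 0, "tz": 0, "wx": 0, "wy": 0, "wz": 0}])

```text
time: 5.0
tcp_pos: [507.6, 254.1, 17.1]
eef_rot: [3.126, 0.314, -0.0]
wrist_force: [0.3, -0.1, -0.7]
finger_gap: 21.6
finger_force: 55.0
```

Request:
drive_tool(steps=[{"fingers": -1, "tx": 0, "ty": 0, "tz": -0.5, "wx": 0, "wy": 0, "wz": 0}, {"fingers": -1, "tx": 0, "ty": 0, "tz": -0.9, "wx": 0, "wy": 0, "wz": 0}, {"fingers": -1, "tx": 0, "ty": 0, "tz": -0.9, "wx": 0, "wy": 0, "wz": 0}, {"fingers": -1, "tx": 0, "ty": 0, "tz": -0.9, "wx": 0, "wy": 0, "wz": 0}, {"fingers": -1, "tx": 0, "ty": 0, "tz": -0.9, "wx": 0, "wy": 0, "wz": 0}, {"fingers": -1, "tx": 0, "ty": 0, "tz": -0.9, "wx": 0, "wy": 0, "wz": 0}, {"fingers": -1, "tx": 0, "ty": 0, "tz": 0, "wx": 0, "wy": 0, "wz": 0}, {"fingers": -1, "tx": 0, "ty": 0, "tz": 0, "wx": 0, "wy": 0, "wz": 0}])

```text
time: 5.8
tcp_pos: [507.5, 254.0, 166.9]
eef_rot: [-3.126, -0.314, -0.0]
wrist_force: [-0.9, -0.6, -3.1]
finger_gap: 21.4
finger_force: 55.0
```

Request:
drive_tool(steps=[{"fingers": -1, "tx": -0.1, "ty": 0.45, "tz": 0, "wx": 0, "wy": 0, "wz": 0}, {"fingers": -1, "tx": -0.2, "ty": 0.9, "tz": 0, "wx": 0, "wy": 0, "wz": 0}, {"fingers": -1, "tx": -0.2, "ty": 0.9, "tz": 0, "wx": 0, "wy": 0, "wz": 0}, {"fingers": -1, "tx": -0.2, "ty": 0.9, "tz": 0, "wx": 0, "wy": 0, "wz": 0}, {"fingers": -1, "tx": -0.2, "ty": 0.9, "tz": 0, "wx": 0, "wy": 0, "wz": 0}, {"fingers": -1, "tx": -0.2, "ty": 0.9, "tz": 0, "wx": 0, "wy": 0, "wz": 0}, {"fingers": -1, "tx": -0.2, "ty": 0.9, "tz": 0, "wx": 0, "wy": 0, "wz": 0}, {"fingers": -1, "tx": -0.2, "ty": 0.9, "tz": 0, "wx": 0, "wy": 0, "wz": 0}])

```text
time: 6.6
tcp_pos: [502.5, 44.9, 165.8]
eef_rot: [-3.126, -0.313, 0.004]
wrist_force: [0.9, 0.8, -2.0]
finger_gap: 21.5
finger_force: 55.0
```

Request:
drive_tool(steps=[{"fingers": -1, "tx": -0.2, "ty": 0.9, "tz": 0, "wx": 0, "wy": 0, "wz": 0}, {"fingers": -1, "tx": -0.2, "ty": 0.9, "tz": 0, "wx": 0, "wy": 0, "wz": 0}, {"fingers": -1, "tx": -0.2, "ty": 0.9, "tz": 0, "wx": 0, "wy": 0, "wz": 0}, {"fingers": -1, "tx": -0.2, "ty": 0.9, "tz": 0, "wx": 0, "wy": 0, "wz": 0}, {"fingers": -1, "tx": -0.2, "ty": 0.9, "tz": 0, "wx": 0, "wy": 0, "wz": 0}, {"fingers": -1, "tx": -0.2, "ty": 0.9, "tz": 0, "wx": 0, "wy": 0, "wz": 0}, {"fingers": -1, "tx": -0.2, "ty": 0.9, "tz": 0, "wx": 0, "wy": 0, "wz": 0}, {"fingers": -1, "tx": -0.1, "ty": 0.45, "tz": 0, "wx": 0, "wy": 0, "wz": 0}, {"fingers": -1, "tx": 0, "ty": 0, "tz": 0, "wx": 0, "wy": 0, "wz": 0}])

```text
time: 7.5
tcp_pos: [499.1, -162.3, 166.1]
eef_rot: [-3.126, -0.31, 0.002]
wrist_force: [0.5, 0.9, -3.1]
finger_gap: 21.9
finger_force: 55.0
```

```bash
python3 - <<'E'
from h import *
s=manip.sense();print(s['tcp_pos'],s['eef_rot'])
im,p=snap('wrist','w3.png');hsv=cv2.cvtColor(im,cv2.COLOR_BGR2HSV)
m=cv2.inRange(hsv,(0,170,90),(3,255,255))|cv2.inRange(hsv,(174,150,90),(179,255,255))
n,l,st,c=cv2.connectedComponentsWithStats(m)
for i in range(1,n):
    if st[i][4]>40: print(c[i],st[i],ray(p,*c[i],53))
E
```

```text
[ 499.08711344 -162.27796395  166.14798648] [-3.12568631e+00 -3.10130193e-01  2.24310812e-03]
[63.26216641 73.37912088] [  44   53   39   42 1274] [577.53601951  42.77995984  53.        ]
[458.61116856 181.23267839] [441 165  36  34 967] [ 559.22247028 -251.587509     53.        ]
```

View pics/w3.png

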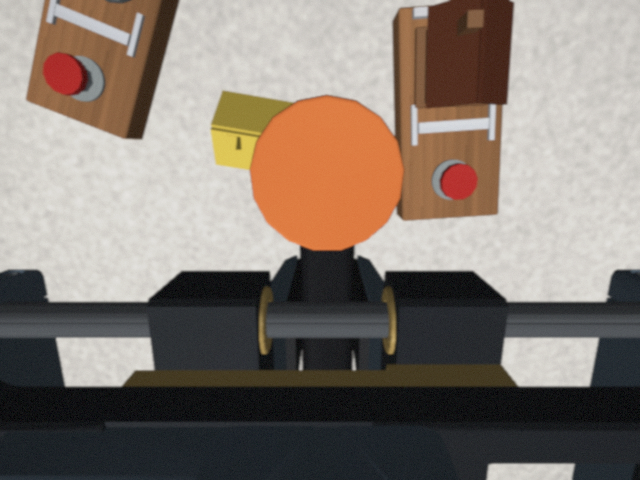

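The farm peg's cap is at (458.6,181), which gives world (559.2,−251.6). The mallet's top disc is centred at about (327,173), and the farmhouse lies beyond the peg at (470,50). Next I'll check the head's position and tilt in the grip.

```bash
python3 - <<'E'
from h import *
p=manip.camera_params('wrist');s=manip.sense()
im=cv2.imread('pics/w3.png');hsv=cv2.cvtColor(im,cv2.COLOR_BGR2HSV)
m=cv2.inRange(hsv,(4,150,100),(16,255,255));m[260:]=0;m[:,:240]=0;m[:,420:]=0
c,_=cv2.findContours(m,0,2);c=max(c,key=cv2.contourArea);e=cv2.fitEllipse(c);print(e)
zt=s['tcp_pos'][2]-17+72
H=ray(p,*e[0],zt);R=cv2.Rodrigues(s['eef_rot'])[0]
print(H,'head in tool',R.T@(H-s['tcp_pos'])); 
a=H-np.array(p['pose'])[:3,3];print('depth',np.array(p['pose'])[:3,2]@a,'expect diam',48*p['fx']/(np.array(p['pose'])[:3,2]@a))
d=np.array([559.2,-251.6,0])-H;print('to go world',d,'tool mm',R.T@d, R)
im2,q=snap('side');print('side expected top px',proj(q,H)); 
hs=cv2.cvtColor(im2,cv2.COLOR_BGR2HSV);mm=cv2.inRange(hs,(4,150,100),(14,255,255));n,l,st,cc=cv2.connectedComponentsWithStats(mm)
print([(cc[i],st[i]) for i in range(1,n) if st[i][4]>60])
E
```

```text
((326.69500732421875, 172.76339721679688), (151.49612426757812, 152.94020080566406), 155.98025512695312)
[ 557.41456435 -149.76505466  221.25520815] head in tool [ 59.31144837   0.36383129 -55.08134176]
depth 114.904118426372 expect diam 156.53479466625788
to go world [   1.78543565 -101.83494534 -221.25520815] tool mm [-18.02417303 100.43588969 221.16774687] [[ 9.80373560e-01  1.97142735e-01 -1.55695253e-03]
 [ 1.97144171e-01 -9.80374158e-01  8.28177327e-04]
 [-1.36312688e-03 -1.11886727e-03 -9.99998445e-01]]
side expected top px (np.float64(316.87224294079704), np.float64(256.0010335020965))
[(array([  4.56756757, 107.92432432]), array([  0,  99,  11,  21, 185], dtype=int32)), (array([492.63768116, 176.8115942 ]), array([479, 174,  32,   8,  69], dtype=int32)), (array([319.56140351, 251.30175439]), array([304, 241,  27,  23, 285], dtype=int32)), (array([350.58241758, 255.06593407]), array([342, 240,  15,  23,  91], dtype=int32)), (array([323.66029724, 360.1104034 ]), array([305, 347,  43,  31, 471], dtype=int32)), (array([334.136, 376.972]), array([318, 367,  33,  21, 250], dtype=int32))]
```

Request:
drive_tool(steps=[{"fingers": -1, "tx": -0.12, "ty": 0.67, "tz": 0, "wx": 0, "wy": 0, "wz": 0}, {"fingers": -1, "tx": -0.12, "ty": 0.67, "tz": 0, "wx": 0, "wy": 0, "wz": 0}, {"fingers": -1, "tx": -0.12, "ty": 0.67, "tz": 0, "wx": 0, "wy": 0, "wz": 0}, {"fingers": -1, "tx": -0.12, "ty": 0.67, "tz": 0, "wx": 0, "wy": 0, "wz": 0}, {"fingers": -1, "tx": -0.12, "ty": 0.67, "tz": 0, "wx": 0, "wy": 0, "wz": 0}, {"fingers": -1, "tx": 0, "ty": 0, "tz": 0.6, "wx": 0, "wy": 0, "wz": 0}, {"fingers": -1, "tx": 0, "ty": 0, "tz": 0.7, "wx": 0, "wy": 0, "wz": 0}, {"fingers": -1, "tx": 0, "ty": 0, "tz": 0.7, "wx": 0, "wy": 0, "wz": 0}, {"fingers": -1, "tx": 0, "ty": 0, "tz": 0.5, "wx": 0, "wy": 0, "wz": 0}, {"fingers": -1, "tx": 0, "ty": 0, "tz": 0, "wx": 0, "wy": 0, "wz": 0}])

```text
time: 8.6
tcp_pos: [501.2, -260.9, 90.2]
eef_rot: [-3.123, -0.315, 0.005]
wrist_force: [-0.5, 0.2, -1.6]
finger_gap: 21.8
finger_force: 55.0
```

```bash
python3 - <<'E'
from h import *
a,p=snap('scene');b,q=snap('side')
out=np.zeros((600,800,3),np.uint8)
f=lambda q:cv2.resize(q,(400,600),interpolation=cv2.INTER_CUBIC)
out[:,:400]=f(a[130:250,200:280]);out[:,400:]=f(b[265:415,280:380]);cv2.imwrite('pics/c4.png',out)
s=manip.sense();print(s['tcp_pos'],s['wrist_force'])
E
```

```text
[ 502.34047568 -261.98190858   92.27744292] [ 0.8213751   0.90696644 -2.09466052]
```

View pics/c4.png

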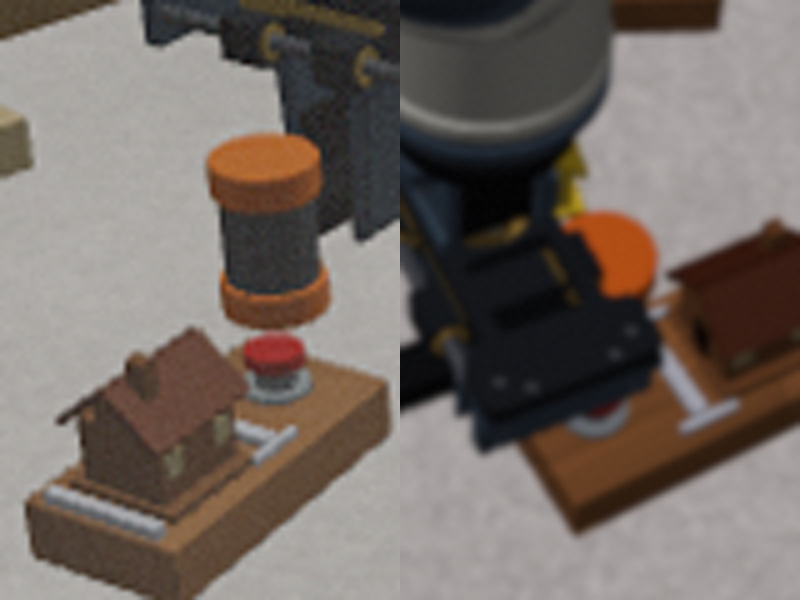

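The mallet's head is directly above the farm peg, at (273,350) in the left crop, and clear of the house. I'll press down now.

Request:
drive_tool(steps=[{"fingers": -1, "tx": 0, "ty": 0.05, "tz": 0.3, "wx": 0, "wy": 0, "wz": 0}, {"fingers": -1, "tx": 0, "ty": 0, "tz": 0.2, "wx": 0, "wy": 0, "wz": 0}, {"fingers": -1, "tx": 0, "ty": 0, "tz": 0.15, "wx": 0, "wy": 0, "wz": 0}, {"fingers": -1, "tx": 0, "ty": 0, "tz": 0.15, "wx": 0, "wy": 0, "wz": 0}, {"fingers": -1, "tx": 0, "ty": 0, "tz": 0, "wx": 0, "wy": 0, "wz": 0}])

```text
time: 9.2
tcp_pos: [502.5, -264.3, 67.7]
eef_rot: [-3.126, -0.314, 0.0]
wrist_force: [0.1, 0.7, -3.0]
finger_gap: 21.4
finger_force: 55.0
```

Request:
drive_tool(steps=[{"fingers": -1, "tx": 0, "ty": 0, "tz": 0.1, "wx": 0, "wy": 0, "wz": 0}, {"fingers": -1, "tx": 0, "ty": 0, "tz": 0.1, "wx": 0, "wy": 0, "wz": 0}, {"fingers": -1, "tx": 0, "ty": 0, "tz": 0, "wx": 0, "wy": 0, "wz": 0}])

```text
time: 9.5
tcp_pos: [502.6, -264.4, 62.0]
eef_rot: [3.126, 0.314, 0.0]
wrist_force: [0.4, -0.3, -1.8]
finger_gap: 21.4
finger_force: 55.0
```

Request:
drive_tool(steps=[{"fingers": -1, "tx": 0, "ty": 0, "tz": 0.1, "wx": 0, "wy": 0, "wz": 0}, {"fingers": -1, "tx": 0, "ty": 0, "tz": 0.1, "wx": 0, "wy": 0, "wz": 0}, {"fingers": -1, "tx": 0, "ty": 0, "tz": 0, "wx": 0, "wy": 0, "wz": 0}])

```text
time: 9.8
tcp_pos: [502.1, -264.4, 56.4]
eef_rot: [3.126, 0.314, -0.001]
wrist_force: [-7.1, -0.4, 12.4]
finger_gap: 21.8
finger_force: 55.0
```

Request:
drive_tool(steps=[{"fingers": -1, "tx": 0, "ty": 0, "tz": 0.08, "wx": 0, "wy": 0, "wz": 0}, {"fingers": -1, "tx": 0, "ty": 0, "tz": 0, "wx": 0, "wy": 0, "wz": 0}])

```text
time: 10.0
tcp_pos: [501.6, -264.5, 54.3]
eef_rot: [3.126, 0.314, -0.002]
wrist_force: [-13.3, -1.7, 20.7]
finger_gap: 21.8
finger_force: 55.0
```

```bash
python3 - <<'E'
from h import *
a,p=snap('scene');b,q=snap('wrist')
out=np.zeros((600,800,3),np.uint8)
f=lambda q:cv2.resize(q,(400,600),interpolation=cv2.INTER_CUBIC)
out[:,:400]=f(a[130:250,200:280]);out[:300,400:]=cv2.resize(b,(400,300));cv2.imwrite('pics/c5.png',out)
s=manip.sense();print(s['tcp_pos'],s['wrist_force'])
E
```

```text
[ 501.54627261 -264.53445631   54.33177694] [-13.43864931  -2.13766623  19.6831562 ]
```

View pics/c5.png

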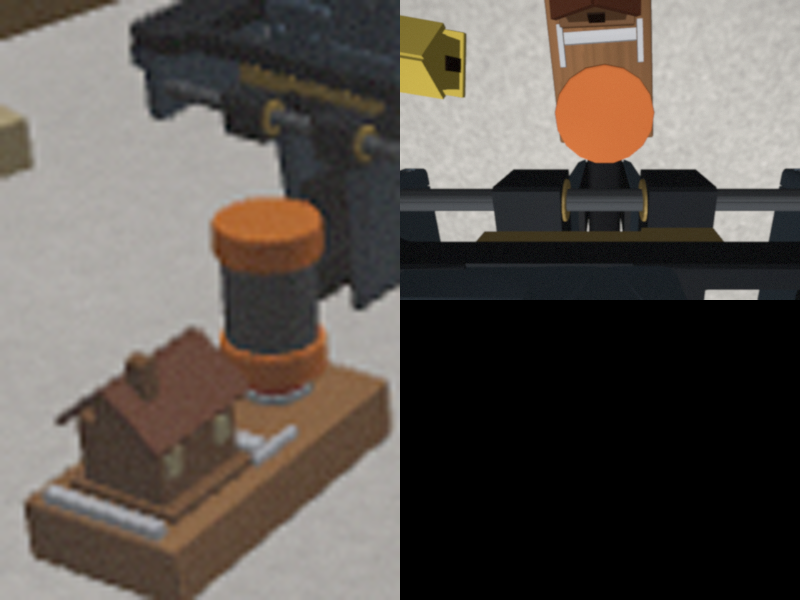

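The cap looks seated on its ring under the mallet (275,395), with the house unmoved. I'll lift clear and check the peg's height.

Request:
drive_tool(steps=[{"fingers": -1, "tx": 0, "ty": 0, "tz": -0.4, "wx": 0, "wy": 0, "wz": 0}, {"fingers": -1, "tx": 0, "ty": 0, "tz": -0.9, "wx": 0, "wy": 0, "wz": 0}, {"fingers": -1, "tx": 0, "ty": 0, "tz": -0.9, "wx": 0, "wy": 0, "wz": 0}, {"fingers": -1, "tx": 0, "ty": 0, "tz": -0.9, "wx": 0, "wy": 0, "wz": 0}, {"fingers": -1, "tx": 0, "ty": 0, "tz": -0.7, "wx": 0, "wy": 0, "wz": 0}, {"fingers": -1, "tx": 0.12, "ty": -0.67, "tz": 0, "wx": 0, "wy": 0, "wz": 0}, {"fingers": -1, "tx": 0.12, "ty": -0.67, "tz": 0, "wx": 0, "wy": 0, "wz": 0}, {"fingers": -1, "tx": 0.12, "ty": -0.67, "tz": 0, "wx": 0, "wy": 0, "wz": 0}, {"fingers": -1, "tx": 0.12, "ty": -0.67, "tz": 0, "wx": 0, "wy": 0, "wz": 0}, {"fingers": -1, "tx": 0.1, "ty": -0.5, "tz": 0, "wx": 0, "wy": 0, "wz": 0}])

```text
time: 11.1
tcp_pos: [500.5, -166.1, 167.8]
eef_rot: [-3.126, -0.314, 0.0]
wrist_force: [0.0, 1.0, -3.4]
finger_gap: 21.9
finger_force: 55.0
```

Request:
drive_tool(steps=[{"fingers": -1, "tx": 0, "ty": 0, "tz": 0, "wx": 0, "wy": 0, "wz": 0}, {"fingers": -1, "tx": 0, "ty": 0, "tz": 0, "wx": 0, "wy": 0, "wz": 0}])

```text
time: 11.3
tcp_pos: [500.9, -167.5, 167.8]
eef_rot: [3.125, 0.315, 0.0]
wrist_force: [0.7, -0.4, -1.5]
finger_gap: 22.0
finger_force: 55.0
```

```bash
python3 - <<'E'
from h import *
a,p=snap('scene');hsv=cv2.cvtColor(a,cv2.COLOR_BGR2HSV);k=hsv[190:216,240:272]
m=cv2.inRange(k,(0,150,90),(4,255,255))|cv2.inRange(k,(172,120,90),(179,255,255));y,x=np.nonzero(m)
print('scene red',x.mean()+240,y.mean()+190,len(x),'was 254.2,200.0 (47)')
for z in (41,44,47,50,53):print(z,proj(p,[559.2,-251.6,z]))
b,q=snap('side');print('side px z53,41',proj(q,[559.2,-251.6,53]),proj(q,[559.2,-251.6,41]))
hs=cv2.cvtColor(b,cv2.COLOR_BGR2HSV)[345:385,305:350];m=cv2.inRange(hs,(0,150,90),(4,255,255))|cv2.inRange(hs,(172,120,90),(179,255,255));y,x=np.nonzero(m);print('side red',x.mean()+305,y.mean()+345,len(x),'was 328.2,361.1')
w,r=snap('wrist')
s=manip.sense();print(s['tcp_pos'],s['eef_rot'])
out=np.zeros((600,800,3),np.uint8)
f=lambda q:cv2.resize(q,(400,300),interpolation=cv2.INTER_CUBIC)
out[:300,:400]=f(a[170:260,190:310]);out[300:,:400]=f(b[310:400,290:410]);out[:300,400:]=f(w);out[300:,400:]=f(a[100:280,180:420]);cv2.imwrite('pics/c6.png',out);cv2.imwrite('pics/w6.png',w)
E
```

```text
scene red 254.5344827586207 203.32758620689654 58 was 254.2,200.0 (47)
41 (np.float64(254.90223174825223), np.float64(203.36604308351204))
44 (np.float64(254.7955658803092), np.float64(202.2028237655417))
47 (np.float64(254.68856077804463), np.float64(201.0359050081558))
50 (np.float64(254.58121482055745), np.float64(199.8652691350022))
53 (np.float64(254.4735263766036), np.float64(198.6908983569362))
side px z53,41 (np.float64(328.9546613261215), np.float64(358.8137103204949)) (np.float64(328.6609656778217), np.float64(362.4674845496013))
side red 328.0198675496689 364.3112582781457 151 was 328.2,361.1
[ 500.80371893 -168.10173895  167.72011473] [3.12572989e+00 3.12710645e-01 2.74139616e-04]
```

View pics/c6.png

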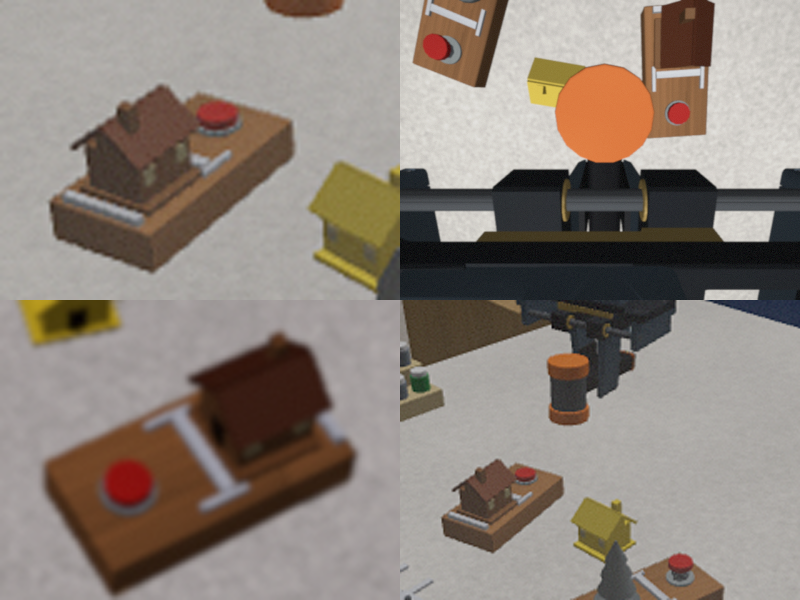

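The peg cap now sits on its ring in both views. The red blob moved 3.3 px (scene) and 3.2 px (side), about 9–10 mm down to roughly 42 mm. The push also passed 20 N, so it reached the stop. The house is in place and the tree peg is still up. I'll carry the mallet back.

Request:
drive_tool(steps=[{"fingers": -1, "tx": 0.1, "ty": -0.43, "tz": 0, "wx": 0, "wy": 0, "wz": 0}, {"fingers": -1, "tx": 0.19, "ty": -0.86, "tz": 0, "wx": 0, "wy": 0, "wz": 0}, {"fingers": -1, "tx": 0.19, "ty": -0.86, "tz": 0, "wx": 0, "wy": 0, "wz": 0}, {"fingers": -1, "tx": 0.19, "ty": -0.86, "tz": 0, "wx": 0, "wy": 0, "wz": 0}, {"fingers": -1, "tx": 0.19, "ty": -0.86, "tz": 0, "wx": 0, "wy": 0, "wz": 0}, {"fingers": -1, "tx": 0.19, "ty": -0.86, "tz": 0, "wx": 0, "wy": 0, "wz": 0}, {"fingers": -1, "tx": 0.19, "ty": -0.86, "tz": 0, "wx": 0, "wy": 0, "wz": 0}, {"fingers": -1, "tx": 0.19, "ty": -0.86, "tz": 0, "wx": 0, "wy": 0, "wz": 0}, {"fingers": -1, "tx": 0.19, "ty": -0.86, "tz": 0, "wx": 0, "wy": 0, "wz": 0}])

```text
time: 12.35
tcp_pos: [504.5, 58.6, 167.7]
eef_rot: [-3.126, -0.313, 0.0]
wrist_force: [0.7, 0.1, -3.4]
finger_gap: 21.9
finger_force: 55.0
```

Request:
drive_tool(steps=[{"fingers": -1, "tx": 0.19, "ty": -0.86, "tz": 0, "wx": 0, "wy": 0, "wz": 0}, {"fingers": -1, "tx": 0.19, "ty": -0.86, "tz": 0, "wx": 0, "wy": 0, "wz": 0}, {"fingers": -1, "tx": 0.19, "ty": -0.86, "tz": 0, "wx": 0, "wy": 0, "wz": 0}, {"fingers": -1, "tx": 0.19, "ty": -0.86, "tz": 0, "wx": 0, "wy": 0, "wz": 0}, {"fingers": -1, "tx": 0.19, "ty": -0.86, "tz": 0, "wx": 0, "wy": 0, "wz": 0}, {"fingers": -1, "tx": 0.19, "ty": -0.86, "tz": 0, "wx": 0, "wy": 0, "wz": 0}, {"fingers": -1, "tx": 0.19, "ty": -0.86, "tz": 0, "wx": 0, "wy": 0, "wz": 0}, {"fingers": -1, "tx": 0.1, "ty": -0.43, "tz": 0, "wx": 0, "wy": 0, "wz": 0}, {"fingers": -1, "tx": 0, "ty": 0, "tz": 0, "wx": 0, "wy": 0, "wz": 0}])

```text
time: 13.25
tcp_pos: [508.1, 256.8, 167.6]
eef_rot: [-3.125, -0.316, -0.0]
wrist_force: [-0.0, -0.5, -3.2]
finger_gap: 21.7
finger_force: 55.0
```

Request:
drive_tool(steps=[{"fingers": -1, "tx": 0, "ty": 0, "tz": 0.5, "wx": 0, "wy": 0, "wz": 0}, {"fingers": -1, "tx": 0, "ty": 0, "tz": 0.9, "wx": 0, "wy": 0, "wz": 0}, {"fingers": -1, "tx": 0, "ty": 0, "tz": 0.9, "wx": 0, "wy": 0, "wz": 0}, {"fingers": -1, "tx": 0, "ty": 0, "tz": 0.9, "wx": 0, "wy": 0, "wz": 0}, {"fingers": -1, "tx": 0, "ty": 0, "tz": 0.8, "wx": 0, "wy": 0, "wz": 0}, {"fingers": -1, "tx": 0, "ty": 0, "tz": 0.4, "wx": 0, "wy": 0, "wz": 0}, {"fingers": -1, "tx": 0, "ty": 0, "tz": 0.2, "wx": 0, "wy": 0, "wz": 0}, {"fingers": -1, "tx": 0, "ty": 0, "tz": 0, "wx": 0, "wy": 0, "wz": 0}])

```text
time: 14.05
tcp_pos: [508.4, 255.1, 29.7]
eef_rot: [3.126, 0.313, -0.001]
wrist_force: [0.1, -0.3, -2.4]
finger_gap: 21.8
finger_force: 55.0
```

```bash
python3 - <<'E'
from h import *
a,p=snap('scene');b,q=snap('side')
out=np.zeros((600,800,3),np.uint8)
f=lambda q:cv2.resize(q,(400,600),interpolation=cv2.INTER_CUBIC)
out[:,:400]=f(a[240:360,420:500]);out[:,400:]=f(b[110:230,235:315]);cv2.imwrite('pics/c7.png',out)
s=manip.sense();print(s['tcp_pos'],s['wrist_force'])
E
```

```text
[508.87096993 255.45754762  30.61386913] [ 0.31511333 -0.25774575 -2.58556197]
```

View pics/c7.png

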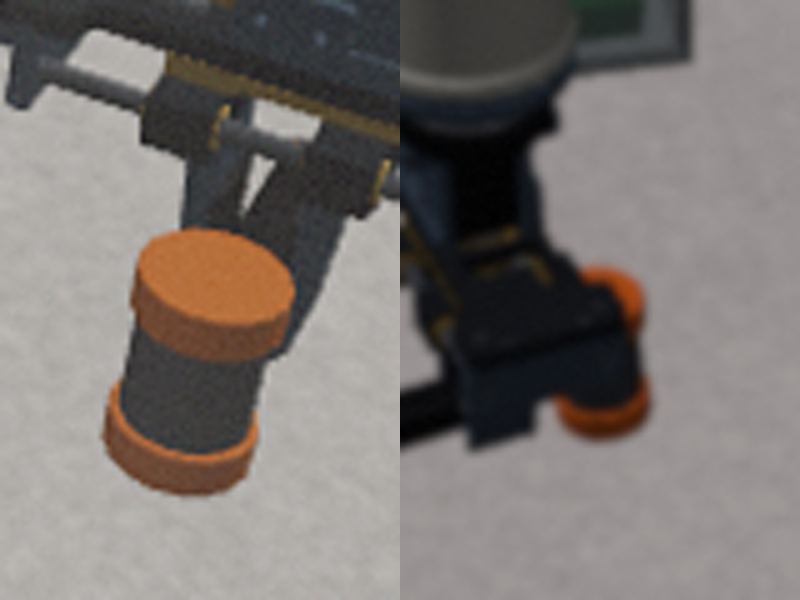

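The mallet is near upright just above the board: head top at (215,280) and lower face at (180,455) in the left crop. I'll lower gently until the force shows contact.

Request:
drive_tool(steps=[{"fingers": -1, "tx": 0, "ty": 0, "tz": 0.2, "wx": 0, "wy": 0, "wz": 0}, {"fingers": -1, "tx": 0, "ty": 0, "tz": 0.1, "wx": 0, "wy": 0, "wz": 0}, {"fingers": -1, "tx": 0, "ty": 0, "tz": 0.05, "wx": 0, "wy": 0, "wz": 0}, {"fingers": -1, "tx": 0, "ty": 0, "tz": 0, "wx": 0, "wy": 0, "wz": 0}, {"fingers": -1, "tx": 0, "ty": 0, "tz": 0, "wx": 0, "wy": 0, "wz": 0}])

```text
time: 14.65
tcp_pos: [508.3, 255.4, 19.3]
eef_rot: [3.126, 0.314, -0.0]
wrist_force: [0.2, 0.1, -3.2]
finger_gap: 21.6
finger_force: 55.0
```

Request:
drive_tool(steps=[{"fingers": -1, "tx": 0, "ty": 0, "tz": 0.05, "wx": 0, "wy": 0, "wz": 0}, {"fingers": -1, "tx": 0, "ty": 0, "tz": 0.03, "wx": 0, "wy": 0, "wz": 0}, {"fingers": -1, "tx": 0, "ty": 0, "tz": 0, "wx": 0, "wy": 0, "wz": 0}, {"fingers": -1, "tx": 0, "ty": 0, "tz": 0, "wx": 0, "wy": 0, "wz": 0}])

```text
time: 15.05
tcp_pos: [508.3, 255.4, 16.8]
eef_rot: [3.126, 0.314, -0.0]
wrist_force: [0.6, 0.0, -3.0]
finger_gap: 21.9
finger_force: 55.0
```

Request:
drive_tool(steps=[{"fingers": -1, "tx": 0, "ty": 0, "tz": 0.05, "wx": 0, "wy": 0, "wz": 0}, {"fingers": -1, "tx": 0, "ty": 0, "tz": 0.03, "wx": 0, "wy": 0, "wz": 0}, {"fingers": -1, "tx": 0, "ty": 0, "tz": 0, "wx": 0, "wy": 0, "wz": 0}])

```text
time: 15.35
tcp_pos: [508.3, 255.4, 14.4]
eef_rot: [-3.126, -0.314, -0.0]
wrist_force: [-0.9, -0.3, -1.3]
finger_gap: 21.6
finger_force: 55.0
```

Request:
drive_tool(steps=[{"fingers": -1, "tx": 0, "ty": 0, "tz": 0.04, "wx": 0, "wy": 0, "wz": 0}, {"fingers": -1, "tx": 0, "ty": 0, "tz": 0.03, "wx": 0, "wy": 0, "wz": 0}, {"fingers": -1, "tx": 0, "ty": 0, "tz": 0, "wx": 0, "wy": 0, "wz": 0}])

```text
time: 15.65
tcp_pos: [507.9, 255.4, 13.5]
eef_rot: [-3.126, -0.314, -0.0]
wrist_force: [-9.1, -3.3, 24.7]
finger_gap: 22.1
finger_force: 55.0
```

Request:
drive_tool(grip_force=5, steps=[{"fingers": -1, "tx": 0, "ty": 0, "tz": -0.03, "wx": 0, "wy": 0, "wz": 0}, {"fingers": -1, "tx": 0, "ty": 0, "tz": 0, "wx": 0, "wy": 0, "wz": 0}, {"fingers": -0.3, "tx": 0, "ty": 0, "tz": 0, "wx": 0, "wy": 0, "wz": 0}, {"fingers": -0.3, "tx": 0, "ty": 0, "tz": 0, "wx": 0, "wy": 0, "wz": 0}, {"fingers": 1, "tx": 0, "ty": 0, "tz": 0, "wx": 0, "wy": 0, "wz": 0}, {"fingers": 1, "tx": 0, "ty": 0, "tz": 0, "wx": 0, "wy": 0, "wz": 0}, {"fingers": 1, "tx": 0, "ty": 0, "tz": 0, "wx": 0, "wy": 0, "wz": 0}, {"fingers": 1, "tx": 0, "ty": 0, "tz": 0, "wx": 0, "wy": 0, "wz": 0}, {"fingers": 1, "tx": 0, "ty": 0, "tz": 0, "wx": 0, "wy": 0, "wz": 0}, {"fingers": 1, "tx": 0, "ty": 0, "tz": 0, "wx": 0, "wy": 0, "wz": 0}])

```text
time: 16.65
tcp_pos: [508.3, 255.4, 13.2]
eef_rot: [-3.126, -0.314, -0.0]
wrist_force: [-0.3, 0.9, -0.8]
finger_gap: 76.6
finger_force: 0.0
```

Request:
drive_tool(steps=[{"fingers": 1, "tx": 0, "ty": 0, "tz": 0, "wx": 0, "wy": 0, "wz": 0}, {"fingers": 1, "tx": 0, "ty": 0, "tz": -0.4, "wx": 0, "wy": 0, "wz": 0}, {"fingers": 1, "tx": 0, "ty": 0, "tz": -0.9, "wx": 0, "wy": 0, "wz": 0}, {"fingers": 1, "tx": 0, "ty": 0, "tz": -0.9, "wx": 0, "wy": 0, "wz": 0}, {"fingers": 1, "tx": 0, "ty": 0, "tz": -0.9, "wx": 0, "wy": 0, "wz": 0}, {"fingers": 1, "tx": 0, "ty": 0, "tz": -0.9, "wx": 0, "wy": 0, "wz": 0}, {"fingers": 1, "tx": 0, "ty": 0, "tz": -0.9, "wx": 0, "wy": 0, "wz": 0}, {"fingers": 1, "tx": 0, "ty": 0, "tz": -0.4, "wx": 0, "wy": 0, "wz": 0}, {"fingers": 1, "tx": 0, "ty": 0, "tz": 0, "wx": 0, "wy": 0, "wz": 0}, {"fingers": 1, "tx": 0, "ty": 0, "tz": 0, "wx": 0, "wy": 0, "wz": 0}])

```text
time: 17.65
tcp_pos: [507.9, 255.2, 171.6]
eef_rot: [3.126, 0.314, -0.001]
wrist_force: [0.4, -1.0, 0.1]
finger_gap: 90.9
finger_force: 0.0
```

```bash
python3 - <<'E'
from h import *
a,p=snap('scene')
cv2.imwrite('pics/f8.png',a)
s=manip.sense();print(s['tcp_pos'],s['wrist_force'],s['finger_gap'])
E
```

```text
[507.63269769 255.12698577 171.10651161] [ 0.50285179 -0.76055361 -0.16487945] 91.3157952671506
```

View pics/f8.png

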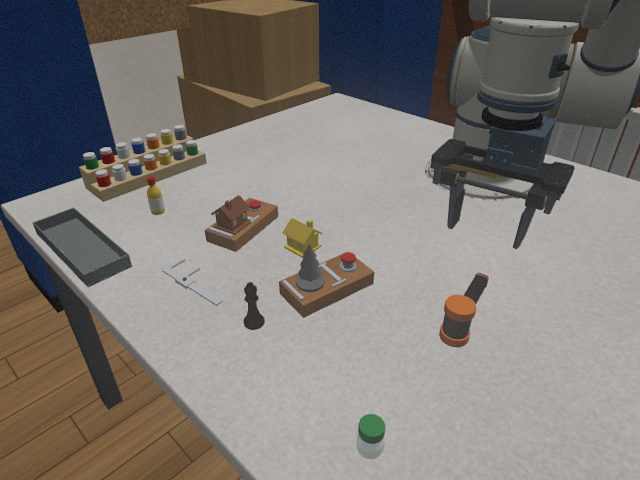

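The mallet stands upright at (457,320), released and in its original spot. The farm peg is down at (255,205), the tree peg is still up, and the house hasn't moved. I'll hand the job in.

```bash
python3 -c "
from bench import manip
print(manip.sign_off())"
```

```text
the job is handed in; nothing more can be done
None
```

I knocked the farmhouse's peg home with the mallet, stood the mallet back in its original spot on the same face, let go, and handed the job in; no verdict came back, but the final pictures show the cap seated (about 42 mm, as well as the pictures can tell), the tree's peg still up and the farmhouse unmoved.

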